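# Load the slotted masses on the stem and release the hanger arrest

## Task

Load all the slotted masses that are on the table onto the stem of the load stand: slide each one on sideways under the knob until the stem is at the end of its slot, largest at the bottom and each smaller one on top, lying flat, with no slot pointing within 45 degrees of any other slot. When all are on, take the red-handled rod, push it down through the narrow slot of the blue housing until the hidden tab is fully down, then stand the rod back in its holder, with every mass still fully home. Leave the other things on the table where they are.

Things in the scene. Friction and masses are not known exactly. Their poses are not given: they have to be found in the camera images.
- stand: Fixed load stand. Origin: on the axis of its upright stem, at table level; +x runs from the stem to the blue release housing (70 x 60 mm, top 62 mm above the table, centred 130 mm from the stem). Grey base plate 245 x 100 x 12 mm (x -60 to +185). A green flag at the housing's rear swings upright as the hidden tab goes down.
- stem_knob (a point): On the stem axis, underside of the black knob (24 mm across, 104 to 118 mm above the table) that ends the 8 mm thick stem. The knob is wider than the slots of the masses, so these go on only sideways, between pan and knob (60 mm free, room for four).
- pan_top (a point): Centre of the top face of the round pan, 56 mm across, on the stem axis, 44 mm above the table: the lowest mass rests here.
- slot_mouth (a point): Centre of the narrow slot in the top of the release housing, 62 mm above the table; slot 14 mm wide (stand x) by 30 mm long (stand y), its plate 6 mm thick. The hidden tab lies 26 mm below this point (up to 2 mm more at some starts) and spans the whole slot.
- release_tab (a joint): Hidden release tab in the housing: 0 = up, 0.012 m = fully down. It resists with about 6 N and stays where it is pushed; it starts between 0 and 0.002.
- holder: Fixed grey holder block 40 x 40 x 74 mm with two low feet (63 x 54 mm overall), an upright 14 mm hole through its middle. Origin: centre of its underside, on the hole's axis.
- rod: Release rod (100 g) standing in the holder: shank 9 mm thick, 70 mm long with tapered tip, a collar 24 mm across, 5 mm high, then a round red handle 18 mm across, 50 mm high (125 mm in all). Origin: centre of the tip's end face; +z up along the rod. In the holder the collar rests on the block and the tip is 4 mm above the table.
- rod_handle (a point): Middle of the rod's red handle, on its axis, 100 mm above the tip.
- tin: Bystander: round aluminium tin, 64 mm across, 30 mm high; origin under its centre.
- crucible: Bystander: lidded porcelain crucible, 48 mm across; origin under its centre.
- knob_weight: Bystander: bright cylindrical calibration weight with a knob, 35 mm across, 46 mm high; origin under its centre.
- mass_a: Slotted dark steel mass, disc 76 mm across, 12 mm thick, 240 g, lying flat; largest of four sizes, absent in some starts. Origin: centre of its underside. Slot 14 mm wide from the rim at +x to 6 mm past the centre, mouth flared (home: centre within 2 mm of the stem axis). Flat handle tab on -x, 20 mm wide, 12 mm thick, to 72 mm from the centre.
- mass_a_grip (a point): On the handle tab of the dark steel mass, 60 mm from the disc's centre on -x, at half thickness (6 mm above the underside).
- mass_b: Slotted brass mass, disc 68 mm across, 12 mm thick, 200 g, lying flat; second of four sizes, absent in some starts. Origin: centre of its underside. Slot 14 mm wide from the rim at +x to 6 mm past the centre, mouth flared (home: centre within 2 mm of the stem axis). Flat handle tab on -x, 20 mm wide, 12 mm thick, to 68 mm from the centre.
- mass_b_grip (a point): On the handle tab of the brass mass, 56 mm from the disc's centre on -x, at half thickness (6 mm above the underside).
- mass_c: Slotted bright steel mass, disc 60 mm across, 12 mm thick, 160 g, lying flat; third of four sizes, absent in some starts. Origin: centre of its underside. Slot 14 mm wide from the rim at +x to 6 mm past the centre, mouth flared (home: centre within 2 mm of the stem axis). Flat handle tab on -x, 20 mm wide, 12 mm thick, to 64 mm from the centre.
- mass_c_grip (a point): On the handle tab of the bright steel mass, 52 mm from the disc's centre on -x, at half thickness (6 mm above the underside).
- mass_d: Slotted copper mass, disc 52 mm across, 12 mm thick, 120 g, lying flat; smallest of four sizes, absent in some starts. Origin: centre of its underside. Slot 14 mm wide from the rim at +x to 6 mm past the centre, mouth flared (home: centre within 2 mm of the stem axis). Flat handle tab on -x, 20 mm wide, 12 mm thick, to 60 mm from the centre.
- mass_d_grip (a point): On the handle tab of the copper mass, 48 mm from the disc's centre on -x, at half thickness (6 mm above the underside).
Mind the look-alikes: they are no part of the job. Leave any green look-alike of the rod alone.

How it is judged:
By the outcome, as a careful person would: the job done as asked, in the order asked, and still so for the second after the job is handed in, with the robot touching nothing.
Of mass_a, mass_b, mass_c, mass_d only 3 to 4 are there at a start; the rules pass over those that are not, and their reading is None.
At some moment in a run one of mass_c, mass_d may be knocked a few centimetres aside while the robot is not near it.
It also fails if it takes over 210 s, if anything falls off the work surface, if the arm or the gripper's body presses on something with over 40 N, if the wrist force passes 120 N, or if a joint passes its speed limit or range.

## Robot

A 7-joint arm with a two-finger parallel gripper is mounted at the origin on a cart in front of the work surface, level with it; the furniture and walls round the work are solid. World frame = base frame: x ahead of the robot, y to its left, z up, the work surface at z = 0. Lengths are in m, angles in rad, forces in N, time in s.
With the tool pointing down it reaches from about 0.4 to 0.85 m from the base axis. Payload 10.4 kg.
Tool frame: the origin (TCP) lies at the very end of the fingers, on their centre line; the grasp point (between the pads) lies 19 mm behind it; z points along the fingers, y is the direction in which the jaws open and shut (so a half turn about z gives the same grasp; the last joint's range is limited). The gripper opens to 87 mm and grips with 3 to 60 N. Pads are 19 mm wide; open, the fingers measure 117 mm over their backs; the gripper's body (75 mm by 190 mm) begins 51 mm behind the grasp point.
Start: joints at [1.312, 0.332, -0.065, 1.46, 0.022, 1.35, -0.088], TCP at [0.146, -0.608, 0.223] pointing down, gripper open.
Joint ranges: [-2.6, 2.6], [-0.5, 2.12], [-1.47, 1.34], [0.16, 2.42], [-1.27, 4.41], [0.06, 2.06], [-2.6, 2.6]. Speed limits (rad/s): [2.22, 2.22, 2.79, 2.79, 3.14, 3.14, 3.14].

## Interface

Orientations are given as [roll, pitch, yaw] about the fixed x, y, z axes, in that order (R = Rz(yaw) Ry(pitch) Rx(roll)).
In Python, from plant import sense, get_image, finish_job gives the robot as it stands.
- The arm moves only by the tool apply_moves, never from a script. Its argument "plan" is a list of rows, each a list of 5 numbers: the shift along the tool's x, y, z in m, then the turn about the tool's z in degrees, then the finger opening in m, from 0 to 0.087. A call has 1 to 20 rows; each row is the pose to reach, as a shift and turn from the pose measured when the call began, along the tool's axes at that moment; what a row does not reach only later rows make up. A row lasts 1/8 s, in which the tool goes at most 62.5 mm and 10.7 degrees, less where a joint would pass 70% of its speed; a pose out of reach is approached as far as the arm can. A call with a gripper value outside its range is refused whole. The fingers move at their own pace and stop on an object; the grip force is fixed at half the most. Time passes only in rows, so rows that repeat a pose let the fingers close. It gives the time, the measured TCP pose, the force and the opening at its end, in the units of the state.
- sense(): the state, without advancing time (a new reading comes with each control period).
- get_image(name): name is "side" or "top"; returns a dict with "color" (420x560x3 uint8, blue, green, red), "vertical_fov" (degrees; the focal length in pixels is half the picture's height over the tangent of half this angle, whatever the lens; pixels are square), "cx", "cy" (the principal point, pixels), "world_to_cam" (4x4, takes a point from world to camera coordinates). Camera axes: x right, y up, looking along -z (the intrinsics and any distortion apply to the point x, -y, -z); pixel columns grow to the right and rows downward; lengths in m; the calibration is good to about 2 mm. A picture is of the moment at which its call begins. There is no depth.
- finish_job(): hands the job in, once; it reports no verdict.
The state is a dict: "time": time; "joint_positions": joint angles; "dq": joint speeds; "joint_efforts": joint torques, N m; "position": TCP position; "tcp_rot": TCP orientation; "ft_force": force on the tool from outside, world axes, zero at the start; "wrist_torque": the same for the moment, N m; "opening": finger opening in m.
Only numpy, scipy, OpenCV 4.12 (cv2) and the standard library are available. Lean on these libraries where they do the work, as an engineer would, in place of code of your own. Each camera call takes 0.05 s, during which the arm holds its last target. There are 200 camera calls.

## Working session

There is one attempt and no reset: what is moved stays moved. The work goes in short steps, Python scripts to look and compute and a tool call to move; the robot and the scene stay as the last step left them, time stands still between calls to the robot, and variables do not carry over. Pictures are saved under pics/ and viewed, about 12 in all and at most 16, crops included, and the job is handed in when it is done.

Besides the shell and the picture viewer there is one more tool, called after ">>>" as name([rows], argument=value, ...), one row to a line, values as JSON. apply_moves: Moves the arm, as the interface text tells. Its arguments: {"type":"object","properties":{"plan":{"type":"array","items":{"type":"array","items":{"type":"number"}}}},"required":["plan"]}

```bash
ls; mkdir -p pics; python3 - <<'E'
from plant import *
import cv2
print(sense())
for n in("side","top"):
    r=get_image(n); cv2.imwrite(f"pics/{n}0.png",r["color"]); print(n,r["vertical_fov"],r["cx"],r["cy"],r["world_to_cam"].tolist() if hasattr(r["world_to_cam"],'tolist') else r["world_to_cam"],[k for k in r])
E
```

```text
pics
{'time': 0.0, 'joint_positions': array([ 1.31237529,  0.33286291, -0.06470326,  1.46091908,  0.02160946,
        1.34993806, -0.08850125]), 'dq': array([-0.00051254, -0.00083491,  0.00158702,  0.00209556, -0.00087747,
       -0.0007523 ,  0.00076141]), 'joint_efforts': array([-4.06563968e-04, -6.23252392e+01,  2.43330665e-02, -3.89896524e+01,
       -6.13441039e-02,  3.98346945e-02,  1.37747220e-04]), 'position': array([ 0.14592682, -0.6073234 ,  0.22177018]), 'tcp_rot': array([-3.14016317e+00,  7.57132290e-05,  2.35845521e-01]), 'ft_force': array([-1.03561689, -0.72169817, -0.0669828 ]), 'wrist_torque': array([0.0427561 , 0.01236694, 0.05404204]), 'opening': 0.08698881210346095}
side 43.30699083017957 275.3619161654614 201.23914371257916 [[0.9447011120783226, -0.32749157949593566, -0.017002182131645678, -0.4573520882358801], [0.22934772392107364, 0.6227536681175109, 0.7480491229714852, -0.3677761349910028], [-0.23439161753399673, -0.7105822501339603, 0.6634255311821774, -0.6986058228690438], [0.0, 0.0, 0.0, 1.0]] ['color', 'vertical_fov', 'cx', 'cy', 'world_to_cam']
top 42.58808804448561 283.9879423591792 208.01452623608483 [[0.020945335980745945, -0.9997013112880213, 0.012592899176307334, 0.24376918176731938], [0.9941616965083728, 0.022159486750341514, 0.10560056033258411, -0.5935667052552104], [-0.10584807081967988, 0.010307538793155607, 0.9943288895268909, -1.2034262226993224], [0.0, 0.0, 0.0, 1.0]] ['color', 'vertical_fov', 'cx', 'cy', 'world_to_cam']
```

View pics/side0.png

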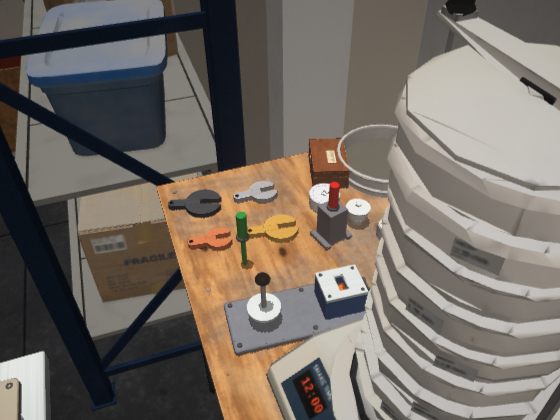

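View pics/top0.png

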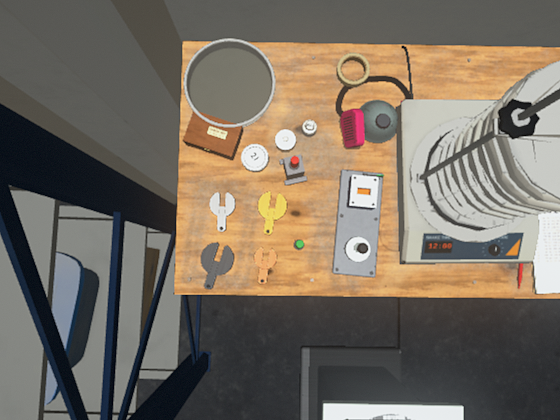

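The side view shows four masses (black at 200,203; bright at 258,192; brass at 278,228; copper at 213,240). It also shows the green decoy rod at (242,235), the holder with the red rod at (333,210), the stand stem at (263,295) and the housing at (342,288). A tall bellows device stands to the right. The top view shows the same objects: stem at (361,247), housing at (364,190), red handle at (295,161). Next I'll zoom in and measure.

```bash
cat > h.py <<'E'
import numpy as np, cv2
from plant import sense,get_image
def cam(r):
    f=210/np.tan(np.radians(r["vertical_fov"])/2); M=np.array(r["world_to_cam"]); return f,M,r["cx"],r["cy"]
def proj(r,P):
    f,M,cx,cy=cam(r); P=np.atleast_2d(P); c=P@M[:3,:3].T+M[:3,3]; return np.c_[cx+f*c[:,0]/-c[:,2], cy-f*c[:,1]/-c[:,2]]
def unproj(r,uv,z):
    f,M,cx,cy=cam(r); uv=np.atleast_2d(uv).astype(float)
    d=np.c_[(uv[:,0]-cx)/f,-(uv[:,1]-cy)/f,-np.ones(len(uv))]@M[:3,:3]; C=-M[:3,:3].T@M[:3,3]
    return C+d*((z-C[2])/d[:,2])[:,None]
E
python3 - <<'E'
from h import *
import pickle
r={n:get_image(n) for n in("top","side")}
pickle.dump(r,open("im0.pkl","wb"))
c=r["top"]["color"][110:300,185:400]; cv2.imwrite("pics/c1.png",cv2.resize(c,None,fx=3,fy=3,interpolation=cv2.INTER_CUBIC))
t=r["top"]
for n,uv,z in [("stem knob",(361,247),.118),("slot",(364,190),.062),("rod",(295,161),.129),("A",(218,257),.012),("B",(271,207),.012),("C",(223,205),.012),("D",(265,258),.012),("green",(299,244),.1),("dev",(400,262),.06),("devback",(400,100),.06),("devr",(535,262),.06),("tablefront",(300,296),0)]: print(n,unproj(t,uv,z).round(3))
E
```

```text
stem knob [[0.5   0.093 0.118]]
slot [[0.629 0.078 0.062]]
rod [[0.679 0.236 0.129]]
A [[0.474 0.406 0.012]]
B [[0.592 0.287 0.012]]
C [[0.594 0.398 0.012]]
D [[0.474 0.298 0.012]]
green [[0.504 0.223 0.1  ]]
dev [[ 0.47  -0.003  0.06 ]]
devback [[ 0.839 -0.003  0.06 ]]
devr [[ 0.477 -0.303  0.06 ]]
tablefront [[0.388 0.215 0.   ]]
```

View pics/c1.png

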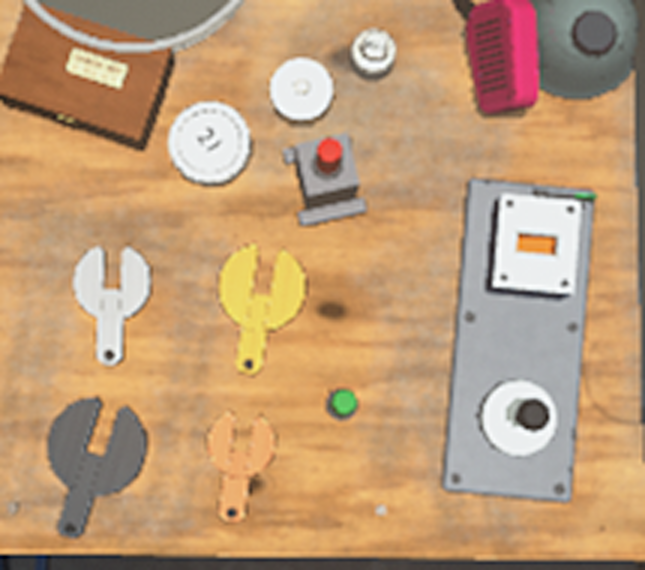

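```bash
cat > fit.py <<'E'
from h import *
from scipy.optimize import minimize
DIM=dict(a=(.038,.072),b=(.034,.068),c=(.030,.064),d=(.026,.060))
def model(r,m,x,y,phi,z,S=8,box=None):
    R,L=DIM[m]; u=np.array([np.cos(phi),np.sin(phi)]); v=np.array([-u[1],u[0]])  # u: slot direction = mass +x
    def P(p): p=np.array(p); q=np.array([x,y])+p[:,:1]*u+p[:,1:]*v; return ((proj(r,np.c_[q,np.full(len(q),z)])-box[:2])*S).astype(np.int32)
    M=np.zeros((box[3]*S,box[2]*S),np.uint8); t=np.linspace(0,2*np.pi,90)
    cv2.fillPoly(M,[P(np.c_[R*np.cos(t),R*np.sin(t)])],255)
    cv2.fillPoly(M,[P([(0,-.01),(-L,-.01),(-L,.01),(0,.01)])],255)
    cv2.fillPoly(M,[P([(-.006,-.007),(R-.006,-.007),(R+.002,-.011),(R+.002,.011),(R-.006,.007),(-.006,.007)])],0)
    return cv2.resize(M,(box[2],box[3]),interpolation=cv2.INTER_AREA)/255.
def fit(r,m,x,y,phi,z=.012):
    c=proj(r,[[x,y,z]])[0]; b=np.array([int(c[0])-50,int(c[1])-50,100,100])
    I=cv2.cvtColor(r["color"],cv2.COLOR_BGR2LAB)[b[1]:b[1]+100,b[0]:b[0]+100].astype(float)
    def cost(p):
        M=model(r,m,*p[:2]*.001,p[2]/57.3,z,box=b); K=cv2.dilate(M,np.ones((9,9)))-M
        mi=(I*M[...,None]).sum((0,1))/M.sum(); D=np.exp(-((I-mi)**2).sum(2)/900)
        return -(D*M).sum()/M.sum()+(D*K).sum()/M.sum()
    s=minimize(cost,[x*1e3,y*1e3,np.degrees(phi)],method="Nelder-Mead",options=dict(initial_simplex=np.array([[x*1e3,y*1e3,np.degrees(phi)]]*4)+np.array([[0,0,0],[4,0,0],[0,4,0],[0,0,8]])))
    return s.x,s.fun
E
cat > m0.py <<'E'
from fit import *
import pickle
r=pickle.load(open("im0.pkl","rb")); t=r["top"]; s=r["side"]
px=dict(a=((70,527),(97,447)),b=((249,364),(263,290)),c=((109,355),(113,285)),d=((231,512),(242,447)))
for m,(h,c) in px.items():
    W=unproj(t,np.array([h,c])/3.+[185,110],.012); d=W[1]-W[0]
    ph=np.arctan2(d[1],d[0]); print(m,W[1].round(4),round(np.degrees(ph),1),fit(t,m,W[1][0],W[1][1],ph))
def tri(ut,us):
    A=[]
    for R,uv in((t,ut),(s,us)):
        C=unproj(R,[uv],0)[0]; D=unproj(R,[uv],.1)[0]-C; A.append((C,D/np.linalg.norm(D)))
    P=sum(np.eye(3)-np.outer(d,d) for c,d in A); q=sum((np.eye(3)-np.outer(d,d))@c for c,d in A); return np.linalg.solve(P,q)
print("tower",tri((520,118),(460,5)))
print("knob", tri((532/3+185,413/3+110),(263,279)), unproj(t,[(532/3+185,413/3+110)],.118))
print("pan",unproj(t,[(519/3+185,417/3+110)],.044), "side",unproj(s,[(264,307)],.044))
print("slot",unproj(t,[(537/3+185,243/3+110)],.056))
print("housing top",unproj(t,[((497+583+577+490)/12+185,(194+202+295+290)/12+110)],.062))
print("base corners",unproj(t,np.array([(471,180),(594,193),(568,499),(444,489)])/3+[185,110],.012))
print("rod top",unproj(t,[(329/3+185,149/3+110)],.129),tri((329/3+185,149/3+110),(334.5,184)))
print("green",unproj(t,[(343/3+185,402/3+110)],.129),tri((343/3+185,402/3+110),(241,214)))
print("camS",-s["world_to_cam"][:3,:3].T@s["world_to_cam"][:3,3] if hasattr(s["world_to_cam"],'T') else '')
E
python3 m0.py
```

```text
a [0.469  0.4069 0.012 ] -16.8 (array([469.45370812, 406.55246745, -16.21914966]), np.float64(-0.8740645999188433))
b [0.5926 0.2827 0.012 ] -9.3 (array([595.50698351, 283.65895738,  -8.69704885]), np.float64(-0.63168546079877))
c [0.5939 0.3988 0.012 ] -1.4 (array([5.96821773e+02, 4.00307545e+02, 2.99321514e-01]), np.float64(-0.7544616385948224))
d [0.4713 0.296  0.012 ] -8.2 (array([480.79395344, 296.81785162,  -5.39304393]), np.float64(0.08007544228642749))
tower [ 0.65282658 -0.04601038  0.55678567]
knob [0.49777086 0.08867203 0.10671786] [[0.49827055 0.09025503 0.118     ]]
pan [[0.49771351 0.08836066 0.044     ]] side [[0.49485707 0.08411236 0.044     ]]
slot [[0.62792135 0.07745348 0.056     ]]
housing top [[0.62536997 0.07859046 0.062     ]]
base corners [[0.68265033 0.12232094 0.012     ]
 [0.67459196 0.02602628 0.012     ]
 [0.43695207 0.04561642 0.012     ]
 [0.44257865 0.14071574 0.012     ]]
rod top [[0.68140128 0.23704603 0.129     ]] [0.68107315 0.23722011 0.12662427]
green [[0.50270802 0.22391823 0.129     ]] [0.50269124 0.22370958 0.12250519]
camS [ 0.3526623  -0.41716192  0.73081157]
```

Measured: stem at (0.498, 0.089) with the stand axis at about -5°, masses fitted, and the tower about 0.55 m tall at y<0. I'll swing round in front of the device.

>>> apply_moves([
  [0.29,-0.35,-0.08,-150,0.05],
  [0.29,-0.35,-0.08,-150,0.05],
  [0.29,-0.35,-0.08,-150,0.05],
  [0.29,-0.35,-0.08,-150,0.05],
  [0.29,-0.35,-0.08,-150,0.05],
  [0.29,-0.35,-0.08,-150,0.05],
  [0.29,-0.35,-0.08,-150,0.05],
  [0.29,-0.35,-0.08,-150,0.05],
  [0.29,-0.35,-0.08,-150,0.05],
  [0.29,-0.35,-0.08,-150,0.05],
  [0.29,-0.35,-0.08,-150,0.05],
  [0.29,-0.35,-0.08,-150,0.05],
  [0.29,-0.35,-0.08,-150,0.05],
  [0.29,-0.35,-0.08,-150,0.05],
  [0.29,-0.35,-0.08,-150,0.05],
  [0.29,-0.35,-0.08,-150,0.05],
])

```text
time: 2.2
position: [0.3462, -0.1994, 0.3023]
tcp_rot: [3.141, -0.0, 2.85]
ft_force: [-0.3, -0.1, -0.0]
opening: 0.0498
```

```bash
cat > g.py <<'E'
import sys,numpy as np
from plant import sense
s=sense(); p=s["position"]; w=s["tcp_rot"][2]; c,n=np.cos(w),np.sin(w)
print("now",p.round(4),round(np.degrees(w),1),s["ft_force"].round(1),round(s["opening"],4),s["joint_positions"].round(2))
def row(x,y,z,yaw):
    d=np.array([x,y,z])-p; t=-((yaw-np.degrees(w)+180)%360-180)
    print([round(v,4) for v in (c*d[0]+n*d[1], n*d[0]-c*d[1], -d[2])],round(t,1), "rows",round(np.linalg.norm(d)/.0625,1),round(abs(t)/10.7,1))
def radial(phi,r,z,X=.4975,Y=.0885): row(X+r*np.cos(np.radians(phi)),Y+r*np.sin(np.radians(phi)),z,phi)
if __name__=="__main__":
    for a in sys.argv[1:]: row(*map(float,a.split(",")))
E
python3 g.py .4,.06,.3,163.8 .4166,.4219,.2,163.8
```

```text
now [ 0.3462 -0.1994  0.3023] 163.3 [-0.3 -0.1 -0. ] 0.0498 [ 0.84 -0.19 -0.37  1.85 -0.07  1.48  1.77]
[np.float64(0.0231), np.float64(0.2639), np.float64(0.0023)] -0.5 rows 4.2 0.0
[np.float64(0.1113), np.float64(0.6153), np.float64(0.1023)] -0.5 rows 10.1 0.0
```

>>> apply_moves([
  [0.012,0.06,0.0,0,0.05],
  [0.012,0.12,0.0,0,0.05],
  [0.018,0.18,0.0,0,0.05],
  [0.023,0.23,0.0,0,0.05],
  [0.03,0.29,0.01,0,0.05],
  [0.04,0.34,0.03,0,0.05],
  [0.06,0.4,0.05,-0.5,0.05],
  [0.08,0.46,0.07,-0.5,0.05],
  [0.09,0.51,0.09,-0.5,0.05],
  [0.1,0.57,0.1,-0.5,0.05],
  [0.111,0.615,0.102,-0.5,0.05],
  [0.111,0.615,0.15,-0.5,0.05],
  [0.111,0.615,0.2,-0.5,0.05],
  [0.111,0.615,0.24,-0.5,0.05],
  [0.111,0.615,0.24,-0.5,0.05],
])

```text
time: 4.08
position: [0.4157, 0.4201, 0.0603]
tcp_rot: [-3.138, -0.003, 2.856]
ft_force: [0.2, -0.5, 0.3]
opening: 0.0499
```

```bash
python3 g.py .4166,.4219,.003,163.8; python3 - <<'E'
from h import *
r=get_image("top"); c=r["color"][170:320,170:330]; cv2.imwrite("pics/c2.png",cv2.resize(c,None,fx=3,fy=3,interpolation=cv2.INTER_CUBIC))
E
```

```text
now [0.4157 0.4201 0.0603] 163.6 [ 0.2 -0.5  0.3] 0.0499 [-0.1   0.63 -1.01  1.69  0.57  1.16  0.02]
[np.float64(-0.0004), np.float64(0.002), np.float64(0.0573)] -0.2 rows 0.9 0.0
```

View pics/c2.png

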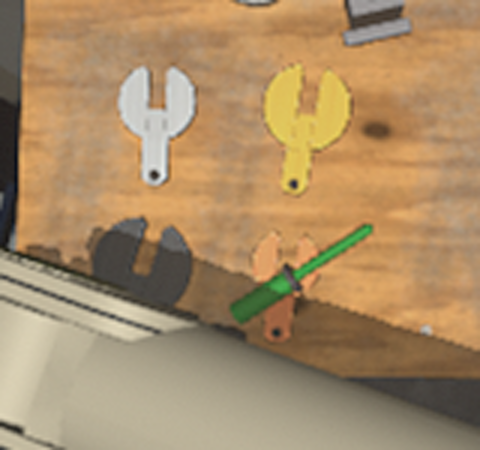

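The top view shows the green rod now toppled. It runs from (235,310) to (370,230) in the crop, across the copper mass. I'll look from the side to see whether the arm is near it.

```bash
python3 - <<'E'
from h import *
r=get_image("side"); c=r["color"][100:380,130:430]; cv2.imwrite("pics/s2.png",cv2.resize(c,None,fx=2,fy=2,interpolation=cv2.INTER_CUBIC))
E
```

```text
(no output)
```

View pics/s2.png

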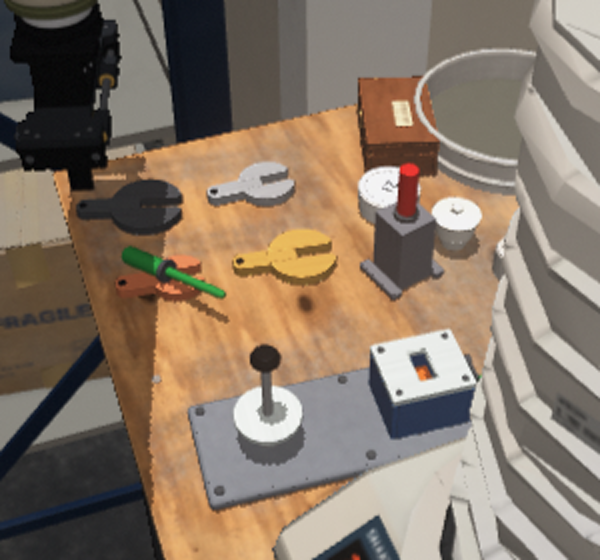

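The green rod lies tilted across the copper mass, handle at (150,262) and tip at (222,293). The gripper is over the black mass's tab at (80,205). The rod was free-standing and nothing of the gripper came within about 5 cm of it, so I'll deal with it when I get to the copper mass. Now I grip mass A.

>>> apply_moves([
  [0,0.002,0.04,0,0.05],
  [0,0.002,0.056,0,0.05],
  [0,0.002,0.056,0,0.05],
  [0,0.002,0.056,0,0.0],
  [0,0.002,0.056,0,0.0],
  [0,0.002,0.056,0,0.0],
  [0,0.002,0.056,0,0.0],
  [0,0.002,0.056,0,0.0],
])

```text
time: 5.18
position: [0.4177, 0.4244, 0.0084]
tcp_rot: [3.14, -0.0, 2.857]
ft_force: [-0.5, -0.6, 3.0]
opening: 0.0189
```

```bash
python3 - <<'E'
import g
print("A grip rad expected .055")
for phi in (170,):
  for r,z in ((.12,.25),(.12,.051),(.055,.051)): g.radial(phi,r,z)
E
```

```text
now [0.4177 0.4244 0.0084] 163.7 [-0.5 -0.6  3. ] 0.0189 [-0.14  0.69 -0.96  1.71  0.63  1.08 -0.02]
A grip rad expected .055
[np.float64(-0.0517), np.float64(-0.3131), np.float64(-0.2416)] -6.3 rows 6.4 0.6
[np.float64(-0.0517), np.float64(-0.3131), np.float64(-0.0426)] -6.3 rows 5.1 0.6
[np.float64(-0.1163), np.float64(-0.306), np.float64(-0.0426)] -6.3 rows 5.3 0.6
```

>>> apply_moves([
  [0,0,0,0,0.04],
  [0,0,0,0,0.04],
  [0,0,0.005,0,0.04],
  [0,0,0.005,0,0.04],
  [0,0,0.005,0,0.04],
])

```text
time: 5.8
position: [0.4176, 0.4243, 0.0033]
tcp_rot: [3.14, -0.0, 2.857]
ft_force: [-0.5, 0.5, -1.0]
opening: 0.0397
```

>>> apply_moves([
  [0,0,0,0,0.0],
  [0,0,0,0,0.0],
  [0,0,0,0,0.0],
  [0,0,0,0,0.0],
  [0,0,0,0,0.0],
])

```text
time: 6.42
position: [0.4176, 0.4244, 0.0034]
tcp_rot: [3.14, -0.0, 2.857]
ft_force: [-0.4, -0.1, 0.8]
opening: 0.0199
```

```bash
python3 - <<'E'
import g
for r,z in ((.107,.25),(.107,.063),(.055,.063),(.053,.063)): g.radial(178,r,z)
E
```

```text
now [0.4176 0.4244 0.0034] 163.7 [-0.4 -0.1  0.8] 0.0199 [-0.14  0.7  -0.95  1.71  0.64  1.07 -0.02]
[np.float64(-0.0674), np.float64(-0.3264), np.float64(-0.2466)] -14.3 rows 6.6 1.3
[np.float64(-0.0674), np.float64(-0.3264), np.float64(-0.0596)] -14.3 rows 5.4 1.3
[np.float64(-0.1177), np.float64(-0.3135), np.float64(-0.0596)] -14.3 rows 5.4 1.3
[np.float64(-0.1197), np.float64(-0.313), np.float64(-0.0596)] -14.3 rows 5.4 1.3
```

>>> apply_moves([
  [0,0,-0.05,0,0.0],
  [0,0,-0.1,0,0.0],
  [0,0,-0.16,0,0.0],
  [-0.01,-0.05,-0.2,-3,0.0],
  [-0.02,-0.1,-0.2,-6,0.0],
  [-0.03,-0.15,-0.2,-9,0.0],
  [-0.04,-0.2,-0.2,-12,0.0],
  [-0.05,-0.25,-0.2,-14.3,0.0],
  [-0.06,-0.3,-0.2,-14.3,0.0],
  [-0.0674,-0.3264,-0.19,-14.3,0.0],
  [-0.0674,-0.3264,-0.14,-14.3,0.0],
  [-0.0674,-0.3264,-0.1,-14.3,0.0],
  [-0.0674,-0.3264,-0.1,-14.3,0.0],
])

```text
time: 8.05
position: [0.3881, 0.0923, 0.1009]
tcp_rot: [3.137, -0.006, 3.108]
ft_force: [0.1, 0.0, -2.5]
opening: 0.0196
```

```bash
python3 - <<'E'
import g
for r,z in ((.107,.063),(.055,.063),(.053,.063)): g.radial(178,r,z)
from h import *
r=get_image("side"); c=r["color"][200:360,160:360]; cv2.imwrite("pics/s3.png",cv2.resize(c,None,fx=3,fy=3,interpolation=cv2.INTER_CUBIC))
E
```

```text
now [0.3881 0.0923 0.1009] 178.0 [ 0.1  0.  -2.5] 0.0196 [ 1.01  0.01 -1.32  2.11  0.01  1.03  1.23]
[np.float64(-0.0024), np.float64(-0.0), np.float64(0.0379)] 0.0 rows 0.6 0.0
[np.float64(-0.0544), np.float64(-0.0001), np.float64(0.0379)] 0.0 rows 1.1 0.0
[np.float64(-0.0564), np.float64(-0.0001), np.float64(0.0379)] 0.0 rows 1.1 0.0
```

View pics/s3.png

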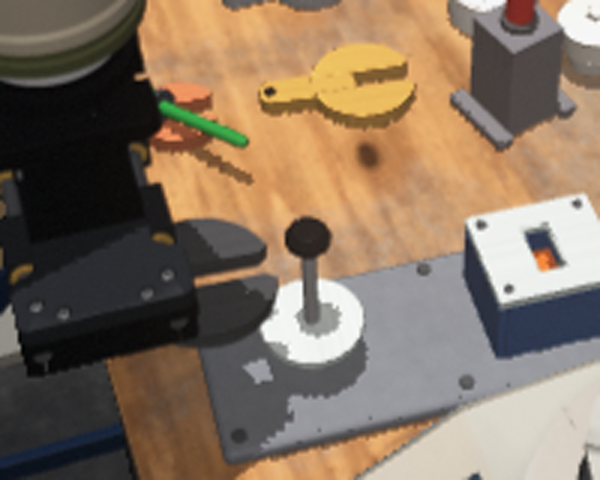

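Mass A is held flat with its slot facing the stem. Next I go down and slide it in.

>>> apply_moves([
  [-0.0024,0,0.02,0,0.0],
  [-0.0024,0,0.038,0,0.0],
  [-0.0024,0,0.038,0,0.0],
  [-0.015,0,0.038,0,0.0],
  [-0.03,0,0.038,0,0.0],
  [-0.04,0,0.038,0,0.0],
  [-0.048,0,0.038,0,0.0],
  [-0.054,0,0.038,0,0.0],
  [-0.056,0,0.038,0,0.0],
  [-0.056,0,0.038,0,0.0],
])

```text
time: 9.35
position: [0.4452, 0.0909, 0.0644]
tcp_rot: [3.138, -0.004, 3.108]
ft_force: [-0.2, -0.3, -2.9]
opening: 0.0196
```

>>> apply_moves([
  [-0.002,0,0,0,0.0],
  [-0.002,0,0,0,0.0],
  [-0.002,0,0,0,0.0],
])

```text
time: 9.72
position: [0.4457, 0.0909, 0.0639]
tcp_rot: [3.138, -0.006, 3.108]
ft_force: [-6.9, -0.5, -1.4]
opening: 0.0194
```

>>> apply_moves([
  [0.0012,0,0,0,0.0],
  [0.0012,0,0.008,0,0.0],
  [0.0012,0,0.014,0,0.0],
  [0.0012,0,0.016,0,0.0],
  [0.0012,0,0.016,0,0.0],
  [0.0012,0,0.016,0,0.0],
])

```text
time: 10.48
position: [0.4443, 0.0911, 0.048]
tcp_rot: [3.138, -0.006, 3.108]
ft_force: [-2.4, -0.2, 0.8]
opening: 0.0195
```

>>> apply_moves([
  [0,0,0,0,0.034],
  [0,0,0,0,0.034],
  [0,0,0,0,0.034],
  [0.005,0,-0.02,0,0.034],
  [0.01,0,-0.06,0,0.034],
  [0.01,0,-0.12,0,0.04],
  [0.01,0,-0.15,0,0.05],
  [0.01,0,-0.15,0,0.05],
])

```text
time: 11.48
position: [0.4367, 0.0907, 0.1998]
tcp_rot: [3.14, -0.002, 3.107]
ft_force: [0.2, -0.1, -0.5]
opening: 0.0477
```

```bash
python3 - <<'E'
import g
from fit import *
r=get_image("top")
np.save("t.npy",r["color"])
print("B",fit(r,"b",.5945,.2835,np.radians(-9)),"C",fit(r,"c",.596,.399,0.))
p=fit(r,"b",.5945,.2835,np.radians(-9))[0]; c=np.radians(p[2])
X,Y=p[0]/1e3-.051*np.cos(c),p[1]/1e3-.051*np.sin(c); print(X,Y)
for z in (.2,.003): g.row(X,Y,z,p[2]+180)
I=r["color"][120:300,180:400]; cv2.imwrite("pics/t4.png",cv2.resize(I,None,fx=3,fy=3,interpolation=cv2.INTER_CUBIC))
E
```

```text
now [0.4367 0.0907 0.1998] 178.0 [ 0.2 -0.1 -0.5] 0.0477 [ 1.09  0.02 -1.37  1.89  0.02  1.25  1.25]
B (array([595.49628782, 283.61973435,  -8.48185169]), np.float64(-0.6211645605738259)) C (array([ 5.96669150e+02,  4.00374548e+02, -1.37969211e-01]), np.float64(-0.745170974517698))
0.5450540935892877 0.29114203725017734
[np.float64(-0.1015), np.float64(0.2041), np.float64(-0.0002)] 6.5 rows 3.6 0.6
[np.float64(-0.1015), np.float64(0.2041), np.float64(0.1968)] 6.5 rows 4.8 0.6
```

View pics/t4.png

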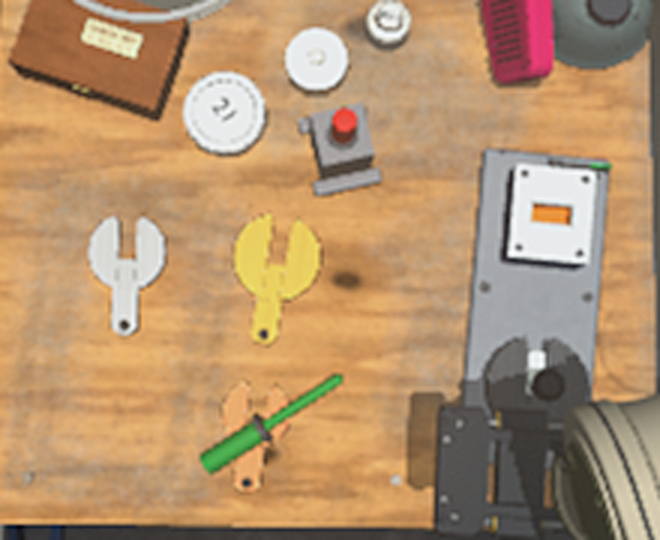

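Mass A is home on the stem (537,378 in the crop). The brass, bright and copper masses haven't moved, and the green rod still lies over the copper one. Now mass B.

>>> apply_moves([
  [-0.025,0.05,0,2,0.045],
  [-0.05,0.1,0,4,0.045],
  [-0.075,0.15,0,6,0.045],
  [-0.1015,0.204,0,6.5,0.045],
  [-0.1015,0.204,0.05,6.5,0.045],
  [-0.1015,0.204,0.1,6.5,0.045],
  [-0.1015,0.204,0.15,6.5,0.045],
  [-0.1015,0.204,0.18,6.5,0.045],
  [-0.1015,0.204,0.196,6.5,0.045],
  [-0.1015,0.204,0.196,6.5,0.045],
  [-0.1015,0.204,0.196,6.5,0.045],
])

```text
time: 12.9
position: [0.5431, 0.2914, 0.0019]
tcp_rot: [3.14, -0.005, 2.994]
ft_force: [-0.3, -0.1, -0.3]
opening: 0.045
```

>>> apply_moves([
  [0,0,0,0,0.0],
  [0,0,0,0,0.0],
  [0,0,0,0,0.0],
  [0,0,0,0,0.0],
  [0,0,0,0,0.0],
])

```text
time: 13.52
position: [0.5431, 0.2914, 0.0019]
tcp_rot: [3.141, -0.005, 2.994]
ft_force: [-0.2, 0.6, 0.1]
opening: 0.0199
```

```bash
python3 - <<'E'
import g
print(np.hypot(g.p[0]-.5955,g.p[1]-.2836)) if 'np' in globals() else None
for r,z in ((.102,.2),(.102,.075),(.051,.075)): g.radial(126,r,z)
E
```

```text
now [0.5431 0.2914 0.0019] 171.6 [-0.2  0.6  0.1] 0.0199 [ 0.15  0.76 -0.98  1.65  0.69  1.12  0.41]
[np.float64(0.0868), np.float64(-0.1345), np.float64(-0.1981)] 45.6 rows 4.1 4.3
[np.float64(0.0868), np.float64(-0.1345), np.float64(-0.0731)] 45.6 rows 2.8 4.3
[np.float64(0.0511), np.float64(-0.171), np.float64(-0.0731)] 45.6 rows 3.1 4.3
```

>>> apply_moves([
  [0,0,-0.05,0,0.0],
  [0,0,-0.1,0,0.0],
  [0,0,-0.16,0,0.0],
  [0.02,-0.04,-0.198,10,0.0],
  [0.05,-0.09,-0.198,20,0.0],
  [0.087,-0.1345,-0.198,30,0.0],
  [0.087,-0.1345,-0.198,40,0.0],
  [0.087,-0.1345,-0.17,45.6,0.0],
  [0.087,-0.1345,-0.12,45.6,0.0],
  [0.087,-0.1345,-0.075,45.6,0.0],
  [0.087,-0.1345,-0.07,45.6,0.0],
  [0.087,-0.1345,-0.07,45.6,0.0],
])

```text
time: 15.02
position: [0.438, 0.1715, 0.0733]
tcp_rot: [-3.139, -0.005, 2.199]
ft_force: [0.5, 0.8, -2.1]
opening: 0.0199
```

```bash
python3 - <<'E'
import g
for r,z in ((.102,.072),(.053,.072),(.051,.072),(.053,.059)): g.radial(126,r,z)
E
```

```text
now [0.438  0.1715 0.0733] 126.0 [ 0.5  0.8 -2.1] 0.0199 [ 0.53  0.33 -1.11  1.98  0.34  1.04 -0.1 ]
[np.float64(-0.0002), np.float64(-0.0006), np.float64(0.0013)] -0.0 rows 0.0 0.0
[np.float64(-0.0492), np.float64(-0.0006), np.float64(0.0013)] -0.0 rows 0.8 0.0
[np.float64(-0.0512), np.float64(-0.0006), np.float64(0.0013)] -0.0 rows 0.8 0.0
[np.float64(-0.0492), np.float64(-0.0006), np.float64(0.0143)] -0.0 rows 0.8 0.0
```

>>> apply_moves([
  [-0.012,-0.0006,0.001,0,0.0],
  [-0.024,-0.0006,0.001,0,0.0],
  [-0.034,-0.0006,0.001,0,0.0],
  [-0.042,-0.0006,0.001,0,0.0],
  [-0.048,-0.0006,0.001,0,0.0],
  [-0.052,-0.0006,0.001,0,0.0],
  [-0.053,-0.0006,0.001,0,0.0],
  [-0.053,-0.0006,0.001,0,0.0],
])

```text
time: 16.02
position: [0.4674, 0.1299, 0.0719]
tcp_rot: [-3.139, -0.007, 2.201]
ft_force: [-3.4, 5.2, -1.3]
opening: 0.0195
```

```bash
python3 - <<'E'
import g
for r,z in ((.053,.072),(.051,.072),(.053,.059)): g.radial(126,r,z)
E
```

```text
now [0.4674 0.1299 0.0719] 126.1 [-3.4  5.2 -1.3] 0.0195 [ 0.59  0.37 -1.07  1.95  0.36  1.05 -0.01]
[np.float64(0.0018), np.float64(0.0), np.float64(-0.0001)] 0.1 rows 0.0 0.0
[np.float64(-0.0002), np.float64(0.0), np.float64(-0.0001)] 0.1 rows 0.0 0.0
[np.float64(0.0018), np.float64(0.0), np.float64(0.0129)] 0.1 rows 0.2 0.0
```

>>> apply_moves([
  [0.0012,0,0,0,0.0],
  [0.0012,0,0.006,0,0.0],
  [0.0012,0,0.011,0,0.0],
  [0.0012,0,0.0135,0,0.0],
  [0.0012,0,0.0135,0,0.0],
])

```text
time: 16.65
position: [0.4667, 0.131, 0.0584]
tcp_rot: [-3.139, -0.007, 2.201]
ft_force: [-2.2, 0.5, 1.0]
opening: 0.0196
```

>>> apply_moves([
  [0,0,0,0,0.032],
  [0,0,0,0,0.032],
  [0,0,0,0,0.032],
  [0.005,0,-0.02,0,0.032],
  [0.01,0,-0.06,0,0.032],
  [0.02,0,-0.1,0,0.04],
  [0.02,0,-0.14,0,0.045],
  [0.02,0,-0.14,0,0.045],
])

```text
time: 17.65
position: [0.457, 0.1479, 0.2021]
tcp_rot: [3.14, -0.004, 2.202]
ft_force: [-0.5, 0.1, 0.1]
opening: 0.0441
```

```bash
python3 - <<'E'
import g
from fit import *
r=get_image("top")
p,s=fit(r,"c",.596,.400,0.); print("C",p,s)
c=np.radians(p[2]); X,Y=p[0]/1e3-.048*np.cos(c),p[1]/1e3-.048*np.sin(c); print(X,Y)
for z in (.2,.003): g.row(X,Y,z,p[2]+180)
I=r["color"][120:300,180:400]; cv2.imwrite("pics/t5.png",cv2.resize(I,None,fx=3,fy=3,interpolation=cv2.INTER_CUBIC))
E
```

```text
now [0.457  0.1479 0.2021] 126.1 [-0.5  0.1  0.1] 0.0441 [ 0.72  0.16 -1.2   1.81  0.15  1.27  0.12]
C [595.60188951 393.56362366   1.3145771 ] 0.05056312876796987
0.5476145228795546 0.39246242273802984
[np.float64(0.1441), np.float64(0.2174), np.float64(0.0021)] -55.2 rows 4.2 5.2
[np.float64(0.1441), np.float64(0.2174), np.float64(0.1991)] -55.2 rows 5.2 5.2
```

View pics/t5.png

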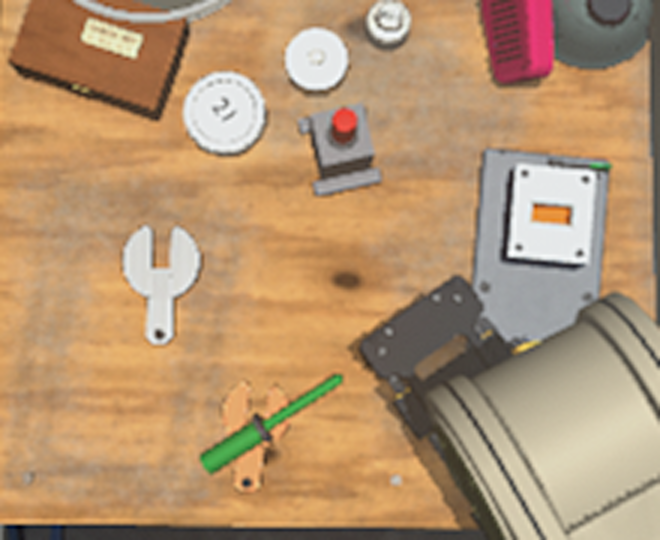

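Mass C has been knocked aside: its disc is now at (162,262) and its handle at (160,335) in the crop. I'll refit it.

```bash
python3 - <<'E'
import g
from fit import *
r=get_image("top")
W=unproj(r,np.array([[162,262],[160,335]])/3+[180,120],.012); d=W[0]-W[1]; ph=np.arctan2(d[1],d[0]); print(W.round(4),np.degrees(ph))
p,s=fit(r,"c",W[0][0],W[0][1],ph); print("C",p,s)
c=np.radians(p[2]); X,Y=p[0]/1e3-.048*np.cos(c),p[1]/1e3-.048*np.sin(c); print(X,Y)
for z in (.2,.003): g.row(X,Y,z,p[2]+180)
E
```

```text
now [0.4563 0.1472 0.2003] 126.1 [ 0.2 -0.2 -1. ] 0.0442 [ 0.72  0.16 -1.2   1.82  0.15  1.27  0.12]
[[0.5891 0.3723 0.012 ]
 [0.5326 0.3721 0.012 ]] 0.20211946531921057
C [ 5.89982241e+02  3.73302252e+02 -1.75469960e-01] -0.7444701547737633
0.5419824662943103 0.3734492534689859
[np.float64(0.1323), np.float64(0.2026), np.float64(0.0003)] -53.7 rows 3.9 5.0
[np.float64(0.1323), np.float64(0.2026), np.float64(0.1973)] -53.7 rows 5.0 5.0
```

>>> apply_moves([
  [0.03,0.045,0,-10,0.045],
  [0.06,0.09,0,-20,0.045],
  [0.09,0.135,0,-30,0.045],
  [0.12,0.18,0,-40,0.045],
  [0.1323,0.2026,0.02,-50,0.045],
  [0.1323,0.2026,0.06,-53.7,0.045],
  [0.1323,0.2026,0.11,-53.7,0.045],
  [0.1323,0.2026,0.15,-53.7,0.045],
  [0.1323,0.2026,0.18,-53.7,0.045],
  [0.1323,0.2026,0.197,-53.7,0.045],
  [0.1323,0.2026,0.197,-53.7,0.045],
  [0.1323,0.2026,0.197,-53.7,0.045],
])

```text
time: 19.25
position: [0.5403, 0.374, 0.0026]
tcp_rot: [3.138, -0.005, 3.138]
ft_force: [0.2, -0.5, -0.9]
opening: 0.0449
```

>>> apply_moves([
  [0,0,0,0,0.0],
  [0,0,0,0,0.0],
  [0,0,0,0,0.0],
  [0,0,0,0,0.0],
  [0,0,0,0,0.0],
])

```text
time: 19.88
position: [0.5404, 0.374, 0.0026]
tcp_rot: [3.138, -0.005, 3.138]
ft_force: [-0.5, -0.5, 1.0]
opening: 0.0195
```

```bash
python3 - <<'E'
import g
for r,z in ((.1,.2),(.1,.084)): g.radial(74,r,z)
E
```

```text
now [0.5404 0.374  0.0026] 179.8 [-0.5 -0.5  1. ] 0.0195 [ 0.03  0.88 -1.05  1.53  0.79  1.2   0.42]
[np.float64(0.0147), np.float64(-0.1894), np.float64(-0.1974)] 105.8 rows 4.4 9.9
[np.float64(0.0147), np.float64(-0.1894), np.float64(-0.0814)] 105.8 rows 3.3 9.9
```

>>> apply_moves([
  [0,0,-0.05,0,0.0],
  [0,0,-0.1,0,0.0],
  [0,0,-0.15,10,0.0],
  [0,-0.03,-0.197,20,0.0],
  [0.005,-0.07,-0.197,30,0.0],
  [0.01,-0.11,-0.197,40,0.0],
  [0.0147,-0.15,-0.197,50,0.0],
  [0.0147,-0.1894,-0.197,60,0.0],
  [0.0147,-0.1894,-0.197,70,0.0],
  [0.0147,-0.1894,-0.197,80,0.0],
  [0.0147,-0.1894,-0.197,90,0.0],
  [0.0147,-0.1894,-0.197,100,0.0],
  [0.0147,-0.1894,-0.197,105.8,0.0],
  [0.0147,-0.1894,-0.15,105.8,0.0],
  [0.0147,-0.1894,-0.1,105.8,0.0],
  [0.0147,-0.1894,-0.0814,105.8,0.0],
  [0.0147,-0.1894,-0.0814,105.8,0.0],
  [0.0147,-0.1894,-0.0814,105.8,0.0],
])

```text
time: 22.12
position: [0.5266, 0.185, 0.0852]
tcp_rot: [-3.138, -0.004, 1.292]
ft_force: [0.6, 0.6, -0.9]
opening: 0.0189
```

```bash
python3 - <<'E'
import g
for r,z in ((.1,.084),(.0475,.084)): g.radial(74,r,z)
from h import *
r=get_image("side"); c=r["color"][200:360,160:360]; cv2.imwrite("pics/s6.png",cv2.resize(c,None,fx=3,fy=3,interpolation=cv2.INTER_CUBIC))
E
```

```text
now [0.5266 0.185  0.0852] 74.0 [ 0.6  0.6 -0.9] 0.0189 [ 0.32  0.46 -0.9   1.76  0.39  1.11 -0.98]
[np.float64(-0.0008), np.float64(-0.0013), np.float64(0.0012)] 0.0 rows 0.0 0.0
[np.float64(-0.0533), np.float64(-0.0014), np.float64(0.0012)] 0.0 rows 0.9 0.0
```

View pics/s6.png

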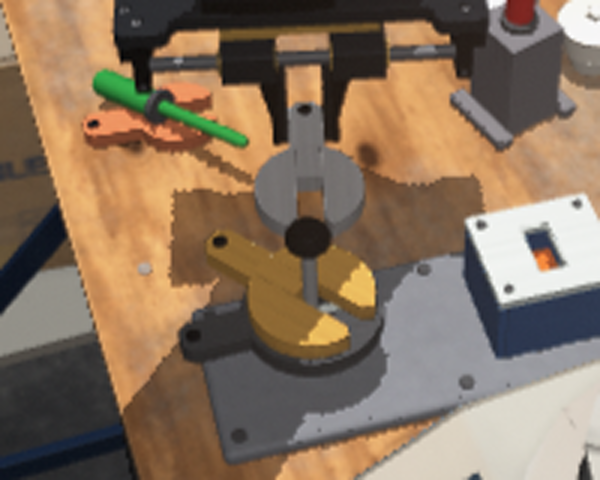

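A and B are stacked flat. C is held flat with its slot toward the stem, so I slide it in.

>>> apply_moves([
  [-0.001,-0.0013,0.001,0,0.0],
  [-0.014,-0.0013,0.001,0,0.0],
  [-0.026,-0.0013,0.001,0,0.0],
  [-0.036,-0.0013,0.001,0,0.0],
  [-0.044,-0.0013,0.001,0,0.0],
  [-0.05,-0.0013,0.001,0,0.0],
  [-0.053,-0.0013,0.001,0,0.0],
  [-0.054,-0.0013,0.001,0,0.0],
  [-0.054,-0.0013,0.001,0,0.0],
])

```text
time: 23.3
position: [0.5109, 0.1349, 0.0844]
tcp_rot: [-3.139, -0.006, 1.293]
ft_force: [2.6, 5.4, -2.1]
opening: 0.0193
```

```bash
python3 - <<'E'
import g
for r,z in ((.0496,.0706),(.0475,.084)): g.radial(74,r,z)
E
```

```text
now [0.5109 0.1349 0.0844] 74.1 [ 2.6  5.4 -2.1] 0.0193 [ 0.44  0.39 -0.91  1.84  0.34  1.08 -0.88]
[np.float64(0.0013), np.float64(-0.0001), np.float64(0.0138)] 0.1 rows 0.2 0.0
[np.float64(-0.0008), np.float64(-0.0001), np.float64(0.0004)] 0.1 rows 0.0 0.0
```

>>> apply_moves([
  [0.0012,0,0,0,0.0],
  [0.0012,0,0.006,0,0.0],
  [0.0012,0,0.011,0,0.0],
  [0.0012,0,0.0135,0,0.0],
  [0.0012,0,0.0135,0,0.0],
])

```text
time: 23.92
position: [0.5111, 0.136, 0.0708]
tcp_rot: [-3.138, -0.006, 1.293]
ft_force: [0.3, -0.4, -1.1]
opening: 0.0199
```

>>> apply_moves([
  [0,0,0,0,0.032],
  [0,0,0,0,0.032],
  [0,0,0,0,0.032],
  [0.005,0,-0.02,0,0.032],
  [0.01,0,-0.06,0,0.032],
  [0.02,0,-0.1,0,0.045],
  [0.02,0,-0.13,0,0.06],
  [0.02,0,-0.13,0,0.06],
])

```text
time: 24.92
position: [0.518, 0.1558, 0.2046]
tcp_rot: [3.14, -0.008, 1.294]
ft_force: [-0.8, -0.2, 0.2]
opening: 0.0539
```

```bash
python3 - <<'E'
import g
from h import *
for n in("top","side"):
    r=get_image(n); 
    if n=="top":
        I=r["color"][200:310,200:370]; cv2.imwrite("pics/t7.png",cv2.resize(I,None,fx=4,fy=4,interpolation=cv2.INTER_CUBIC))
E
```

```text
now [0.518  0.1558 0.2046] 74.1 [-0.8 -0.2  0.2] 0.0539 [ 0.46  0.29 -0.97  1.68  0.24  1.3  -0.83]
```

View pics/t7.png

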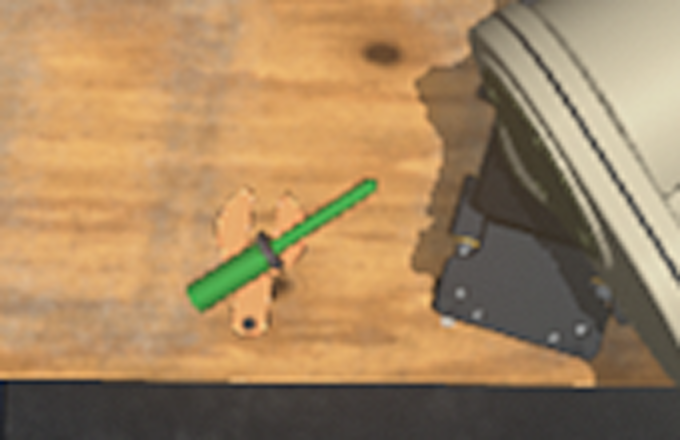

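The copper mass lies under the green rod: handle from (197,298) to (268,250), tip at (375,185). The rod blocks the jaws there. I'll lift it by its handle and lay it down near its original spot, with least disturbance.

```bash
python3 - <<'E'
import g
from h import *
r=get_image("top")
W=unproj(r,np.array([[197,298],[268,250],[375,185]])/4+[200,200],.024); print(W.round(4))
m=W[0]*.55+W[1]*.45; d=W[2]-W[0]; a=np.degrees(np.arctan2(d[1],d[0])); print(m,a,np.linalg.norm(d))
for z in (.2,.016): g.row(m[0],m[1],z,a+180)
E
```

```text
now [0.5168 0.1547 0.2016] 74.1 [-0.5  0.7 -0.8] 0.058 [ 0.46  0.29 -0.97  1.68  0.24  1.3  -0.83]
[[0.4354 0.3321 0.024 ]
 [0.4633 0.2925 0.024 ]
 [0.5015 0.2324 0.024 ]]
[0.44795958 0.31427832 0.024     ] -56.461636816822804 0.11965878516373533
[np.float64(0.1346), np.float64(-0.11), np.float64(0.0016)] -49.4 rows 2.8 4.6
[np.float64(0.1346), np.float64(-0.11), np.float64(0.1856)] -49.4 rows 4.1 4.6
```

>>> apply_moves([
  [0.04,-0.03,0,-10,0.045],
  [0.08,-0.06,0,-20,0.045],
  [0.11,-0.09,0,-30,0.045],
  [0.1346,-0.11,0,-40,0.045],
  [0.1346,-0.11,0.03,-49.4,0.045],
  [0.1346,-0.11,0.08,-49.4,0.045],
  [0.1346,-0.11,0.13,-49.4,0.045],
  [0.1346,-0.11,0.165,-49.4,0.045],
  [0.1346,-0.11,0.184,-49.4,0.045],
  [0.1346,-0.11,0.184,-49.4,0.045],
  [0.1346,-0.11,0.184,-49.4,0.045],
])

```text
time: 26.45
position: [0.4479, 0.3158, 0.0193]
tcp_rot: [3.138, -0.006, 2.155]
ft_force: [0.4, -1.3, 0.5]
opening: 0.0446
```

>>> apply_moves([
  [0,0,0,0,0.0],
  [0,0,0,0,0.0],
  [0,0,0,0,0.0],
  [0,0,0,0,0.0],
  [0,0,0,0,0.0],
])

```text
time: 27.08
position: [0.448, 0.3158, 0.0194]
tcp_rot: [3.138, -0.006, 2.155]
ft_force: [0.8, 0.3, 0.7]
opening: 0.0166
```

```bash
python3 g.py .4725,.215,.06,180 .4725,.215,.009,180
```

```text
now [0.448  0.3158 0.0194] 123.5 [0.8 0.3 0.7] 0.0166 [ 0.12  0.6  -1.01  1.83  0.58  1.04 -0.53]
[np.float64(-0.0976), np.float64(-0.0352), np.float64(-0.0406)] -56.5 rows 1.8 5.3
[np.float64(-0.0976), np.float64(-0.0352), np.float64(0.0104)] -56.5 rows 1.7 5.3
```

>>> apply_moves([
  [0,0,-0.01,0,0.0],
  [0,0,-0.03,0,0.0],
  [0,0,-0.05,0,0.0],
  [0,0,-0.05,0,0.0],
])

```text
time: 27.58
position: [0.449, 0.3162, 0.0716]
tcp_rot: [3.135, -0.006, 2.155]
ft_force: [0.5, 0.8, -1.3]
opening: 0.0172
```

```bash
python3 - <<'E'
import g
from h import *
g.row(.4725,.215,.06,180); g.row(.4725,.215,.012,180)
r=get_image("side"); c=r["color"][190:310,150:300]; cv2.imwrite("pics/s8.png",cv2.resize(c,None,fx=4,fy=4,interpolation=cv2.INTER_CUBIC))
E
```

```text
now [0.449  0.3162 0.0716] 123.5 [ 0.5  0.8 -1.3] 0.0172 [ 0.17  0.53 -1.07  1.8   0.51  1.12 -0.48]
[np.float64(-0.0974), np.float64(-0.0362), np.float64(0.0116)] -56.5 rows 1.7 5.3
[np.float64(-0.0974), np.float64(-0.0362), np.float64(0.0596)] -56.5 rows 1.9 5.3
```

View pics/s8.png

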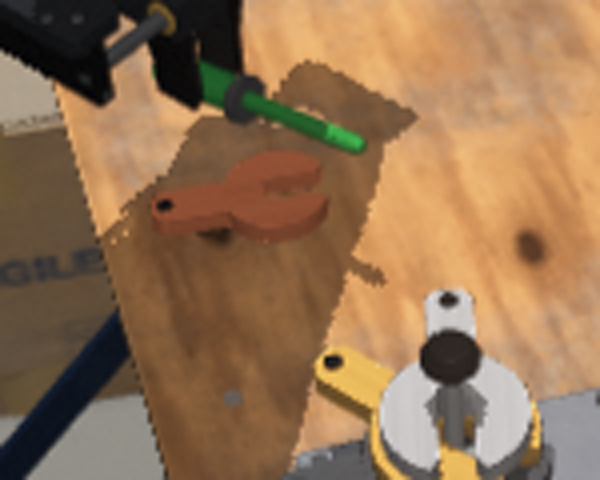

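The green rod is held and the copper mass is free. A, B and C are stacked flat. I'll lay the rod down next to its original place.

>>> apply_moves([
  [-0.03,-0.01,0,-10,0.0],
  [-0.06,-0.02,0,-20,0.0],
  [-0.08,-0.03,0,-30,0.0],
  [-0.0974,-0.0362,0,-40,0.0],
  [-0.0974,-0.0362,0.02,-50,0.0],
  [-0.0974,-0.0362,0.04,-56.5,0.0],
  [-0.0974,-0.0362,0.057,-56.5,0.0],
  [-0.0974,-0.0362,0.062,-56.5,0.0],
  [-0.0974,-0.0362,0.062,-56.5,0.0],
])

```text
time: 28.75
position: [0.4727, 0.2149, 0.0087]
tcp_rot: [3.135, 0.002, 3.138]
ft_force: [-4.5, -4.4, 18.0]
opening: 0.017
```

>>> apply_moves([
  [0,0,0,0,0.03],
  [0,0,0,0,0.03],
  [0,0,0,0,0.03],
  [0,0,-0.04,0,0.035],
  [0,0,-0.09,0,0.04],
  [0.0,0.05,-0.12,0,0.04],
  [0.01,0.1,-0.12,0,0.04],
  [0.04,0.16,-0.12,0,0.04],
  [0.04,0.22,-0.12,0,0.04],
  [0.04,0.22,-0.12,0,0.04],
])

```text
time: 30.0
position: [0.4284, 0.4403, 0.1297]
tcp_rot: [3.133, 0.0, -3.136]
ft_force: [-1.3, -1.1, 0.3]
opening: 0.0401
```

```bash
python3 - <<'E'
import g
from h import *
r=get_image("top"); np.savez("t9.npz",**{k:r[k] for k in r})
I=r["color"][180:310,190:380]; cv2.imwrite("pics/t9.png",cv2.resize(I,None,fx=4,fy=4,interpolation=cv2.INTER_CUBIC))
E
```

```text
now [0.4284 0.4403 0.1297] -179.7 [-1.3 -1.1  0.3] 0.0401 [-0.03  0.68 -1.2   1.57  0.65  1.33  0.28]
```

View pics/t9.png

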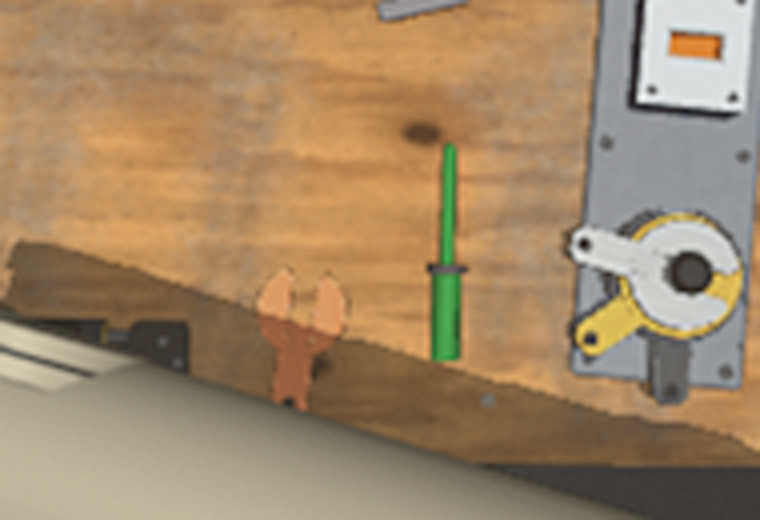

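```bash
python3 - <<'E'
import g,pickle
from fit import *
t=pickle.load(open("im0.pkl","rb"))["top"]
for m,h,c in (("a",(70,527),(469.5,406.6)),("b",(249,364),(595.5,283.6)),("c",(109,355),(596.8,400.3))):
    H=unproj(t,[np.array(h)/3+[185,110]],.012)[0]; print(m,np.hypot(*(H[:2]*1e3-c)),DIM[m][1])
z=np.load("t9.npz"); r={k:z[k] if z[k].ndim else float(z[k]) for k in z}
W=unproj(r,np.array([[292,402],[308,271],[303,308]])/4+[190,180],.012); d=W[1]-W[0]; a=np.arctan2(d[1],d[0]); print(W.round(4),np.degrees(a))
C=W[0][:2]+.0545*np.array([np.cos(a),np.sin(a)]); print("centre",C)
G=C-.0445*np.array([np.cos(a),np.sin(a)]); print(G)
for zz in (.13,.003): g.row(G[0],G[1],zz,np.degrees(a)+180)
E
```

```text
now [0.4304 0.4374 0.1294] -179.9 [-0.5 -1.1 -0.2] 0.04 [-0.02  0.68 -1.2   1.57  0.65  1.33  0.28]
a 64.34897318339185 0.072
b 61.043161402919345 0.068
c 57.14790701715389 0.064
[[0.4222 0.3009 0.012 ]
 [0.4972 0.2936 0.012 ]
 [0.4759 0.2959 0.012 ]] -5.58784982000803
centre [0.47644596 0.29558014]
[0.43215743 0.29991319]
[np.float64(-0.0015), np.float64(-0.1375), np.float64(-0.0006)] 5.7 rows 2.2 0.5
[np.float64(-0.0015), np.float64(-0.1375), np.float64(0.1264)] 5.7 rows 3.0 0.5
```

>>> apply_moves([
  [0,-0.05,0,6,0.04],
  [0,-0.1,0,6,0.04],
  [-0.0015,-0.1375,0.02,6,0.04],
  [-0.0015,-0.1375,0.07,6,0.04],
  [-0.0015,-0.1375,0.11,6,0.04],
  [-0.0015,-0.1375,0.126,6,0.04],
  [-0.0015,-0.1375,0.126,6,0.04],
  [-0.0015,-0.1375,0.126,6,0.04],
])

```text
time: 31.05
position: [0.4329, 0.3008, 0.0031]
tcp_rot: [3.134, 0.001, 3.038]
ft_force: [0.4, 0.1, 0.5]
opening: 0.0398
```

>>> apply_moves([
  [0,0,0,0,0.0],
  [0,0,0,0,0.0],
  [0,0,0,0,0.0],
  [0,0,0,0,0.0],
  [0,0,0,0,0.0],
])

```text
time: 31.68
position: [0.433, 0.301, 0.0034]
tcp_rot: [3.134, 0.001, 3.038]
ft_force: [-0.1, -1.0, 3.8]
opening: 0.0198
```

```bash
python3 - <<'E'
import g
for r,z in ((.1,.22),(.1,.092)): g.radial(22,r,z)
E
```

```text
now [0.433  0.301  0.0034] 174.0 [-0.1 -1.   3.8] 0.0198 [ 0.24  0.67 -1.14  1.89  0.7   1.05  0.26]
[np.float64(-0.1745), np.float64(-0.1578), np.float64(-0.2166)] 152.0 rows 5.1 14.2
[np.float64(-0.1745), np.float64(-0.1578), np.float64(-0.0886)] 152.0 rows 4.0 14.2
```

>>> apply_moves([
  [0,0,-0.05,0,0.0],
  [0,0,-0.1,0,0.0],
  [0,0,-0.16,10,0.0],
  [0,-0.02,-0.2,20,0.0],
  [-0.02,-0.04,-0.21,30,0.0],
  [-0.04,-0.06,-0.21,40,0.0],
  [-0.06,-0.08,-0.21,50,0.0],
  [-0.08,-0.1,-0.21,60,0.0],
  [-0.1,-0.12,-0.21,70,0.0],
  [-0.12,-0.13,-0.21,80,0.0],
  [-0.14,-0.14,-0.21,90,0.0],
  [-0.16,-0.15,-0.21,100,0.0],
  [-0.1745,-0.1578,-0.21,110,0.0],
  [-0.1745,-0.1578,-0.21,120,0.0],
  [-0.1745,-0.1578,-0.21,130,0.0],
  [-0.1745,-0.1578,-0.21,140,0.0],
  [-0.1745,-0.1578,-0.21,150,0.0],
  [-0.1745,-0.1578,-0.18,152,0.0],
  [-0.1745,-0.1578,-0.14,152,0.0],
  [-0.1745,-0.1578,-0.12,152,0.0],
])

```text
time: 34.17
position: [0.5888, 0.1245, 0.12]
tcp_rot: [-3.135, -0.002, 0.385]
ft_force: [-0.1, -0.9, -1.3]
opening: 0.0199
```

```bash
python3 - <<'E'
import g
for r,z in ((.1,.0895),(.043,.0895),(.041,.0895)): g.radial(22,r,z)
E
```

```text
now [0.5888 0.1245 0.12  ] 22.1 [-0.1 -0.9 -1.3] 0.0199 [ 0.31  0.46 -0.75  1.62  0.33  1.19 -1.7 ]
[np.float64(0.0019), np.float64(-0.0008), np.float64(0.0305)] 0.1 rows 0.5 0.0
[np.float64(-0.0551), np.float64(-0.0008), np.float64(0.0305)] 0.1 rows 1.0 0.0
[np.float64(-0.0571), np.float64(-0.0008), np.float64(0.0305)] 0.1 rows 1.0 0.0
```

>>> apply_moves([
  [0.001,-0.0008,0.02,0,0.0],
  [0.001,-0.0008,0.0315,0,0.0],
  [0.001,-0.0008,0.0315,0,0.0],
  [0.001,-0.0008,0.0315,0,0.0],
])

```text
time: 34.67
position: [0.59, 0.1261, 0.0894]
tcp_rot: [-3.135, -0.003, 0.385]
ft_force: [-0.3, 0.1, -0.6]
opening: 0.0196
```

```bash
python3 - <<'E'
import g
for r,z in ((.043,.0885),(.041,.0885)): g.radial(22,r,z)
from h import *
r=get_image("side"); c=r["color"][210:350,200:350]; cv2.imwrite("pics/s10.png",cv2.resize(c,None,fx=4,fy=4,interpolation=cv2.INTER_CUBIC))
E
```

```text
now [0.59   0.1261 0.0894] 22.1 [-0.3  0.1 -0.6] 0.0196 [ 0.3   0.5  -0.74  1.64  0.35  1.14 -1.72]
[np.float64(-0.0568), np.float64(0.0002), np.float64(0.0009)] 0.1 rows 0.9 0.0
[np.float64(-0.0588), np.float64(0.0002), np.float64(0.0009)] 0.1 rows 0.9 0.0
```

View pics/s10.png

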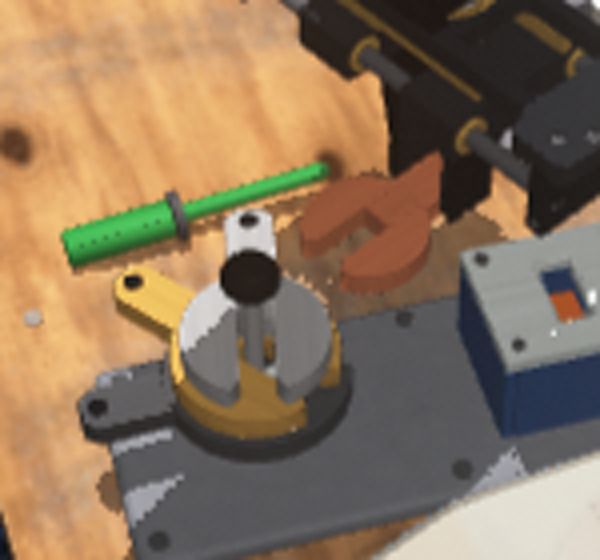

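D is held roughly flat, aimed at the stem, and A to C are fine. Now I slide D in.

>>> apply_moves([
  [-0.013,0,-0.001,0,0.0],
  [-0.025,0,-0.001,0,0.0],
  [-0.036,0,-0.001,0,0.0],
  [-0.045,0,-0.001,0,0.0],
  [-0.052,0,-0.001,0,0.0],
  [-0.057,0,-0.001,0,0.0],
  [-0.059,0,-0.001,0,0.0],
  [-0.059,0,-0.001,0,0.0],
])

```text
time: 35.72
position: [0.5354, 0.104, 0.0903]
tcp_rot: [-3.135, -0.003, 0.385]
ft_force: [0.5, 0.6, -0.9]
opening: 0.0197
```

```bash
python3 - <<'E'
import g
for r,z in ((.043,.0834),(.041,.0834)): g.radial(22,r,z)
E
```

```text
now [0.5354 0.104  0.0903] 22.1 [ 0.5  0.6 -0.9] 0.0197 [ 0.39  0.38 -0.78  1.8   0.29  1.09 -1.68]
[np.float64(0.0021), np.float64(0.0002), np.float64(0.0069)] 0.1 rows 0.1 0.0
[np.float64(0.0001), np.float64(0.0002), np.float64(0.0069)] 0.1 rows 0.1 0.0
```

No contact yet, so I push a little further to feel the slot end.

>>> apply_moves([
  [-0.002,0,0,0,0.0],
  [-0.003,0,0,0,0.0],
  [-0.003,0,0,0,0.0],
])

```text
time: 36.1
position: [0.5339, 0.1034, 0.0908]
tcp_rot: [-3.135, -0.006, 0.385]
ft_force: [5.5, 2.6, -3.4]
opening: 0.0198
```

>>> apply_moves([
  [0.0012,0,0,0,0.0],
  [0.0012,0,0.003,0,0.0],
  [0.0012,0,0.006,0,0.0],
  [0.0012,0,0.007,0,0.0],
  [0.0012,0,0.007,0,0.0],
])

```text
time: 36.72
position: [0.5348, 0.1039, 0.0838]
tcp_rot: [-3.135, -0.006, 0.385]
ft_force: [-1.4, -0.4, 0.9]
opening: 0.0195
```

>>> apply_moves([
  [0,0,0,0,0.03],
  [0,0,0,0,0.03],
  [0,0,0,0,0.03],
  [0.008,0,-0.02,0,0.03],
  [0.015,0,-0.06,0,0.03],
  [0.02,0,-0.1,0,0.03],
  [0.02,0,-0.14,0,0.03],
  [0.02,0,-0.14,0,0.03],
])

```text
time: 37.72
position: [0.5544, 0.1109, 0.227]
tcp_rot: [-3.136, -0.011, 0.385]
ft_force: [-0.3, 0.9, -0.7]
opening: 0.03
```

```bash
python3 g.py .681,.237,.2,100 .681,.237,.09,100
```

```text
now [0.5544 0.1109 0.227 ] 22.1 [-0.3  0.9 -0.7] 0.03 [ 0.41  0.29 -0.81  1.59  0.21  1.34 -1.61]
[np.float64(0.1647), np.float64(-0.0693), np.float64(0.027)] -77.9 rows 2.9 7.3
[np.float64(0.1647), np.float64(-0.0693), np.float64(0.137)] -77.9 rows 3.6 7.3
```

```bash
python3 - <<'E'
import g
for z in (.2,.086): g.row(.6812,.2371,z,90)
from h import *
r=get_image("side"); c=r["color"][210:350,200:350]; cv2.imwrite("pics/s11.png",cv2.resize(c,None,fx=4,fy=4,interpolation=cv2.INTER_CUBIC))
E
```

```text
now [0.5544 0.1109 0.227 ] 22.1 [-0.3  0.9 -0.7] 0.03 [ 0.41  0.29 -0.81  1.59  0.21  1.34 -1.61]
[np.float64(0.1649), np.float64(-0.0693), np.float64(0.027)] -67.9 rows 2.9 6.3
[np.float64(0.1649), np.float64(-0.0693), np.float64(0.141)] -67.9 rows 3.6 6.3
```

View pics/s11.png

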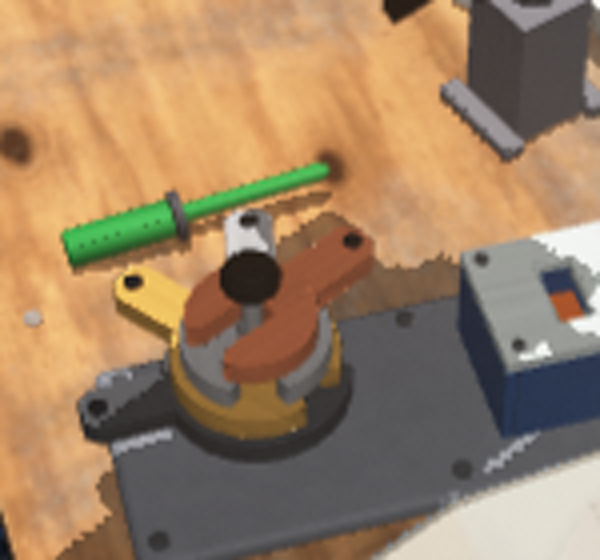

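All four masses are stacked flat with the tabs well spread. Next I fetch the red rod.

>>> apply_moves([
  [0.05,-0.02,0,-10,0.045],
  [0.1,-0.04,0,-20,0.045],
  [0.1649,-0.0693,0,-30,0.045],
  [0.1649,-0.0693,0,-40,0.045],
  [0.1649,-0.0693,0,-50,0.045],
  [0.1649,-0.0693,0,-60,0.045],
  [0.1649,-0.0693,0.02,-67.9,0.045],
  [0.1649,-0.0693,0.05,-67.9,0.045],
  [0.1649,-0.0693,0.09,-67.9,0.045],
  [0.1649,-0.0693,0.12,-67.9,0.045],
  [0.1649,-0.0693,0.141,-67.9,0.045],
  [0.1649,-0.0693,0.141,-67.9,0.045],
  [0.1649,-0.0693,0.141,-67.9,0.045],
])

```text
time: 39.4
position: [0.6814, 0.2382, 0.0868]
tcp_rot: [3.135, -0.009, 1.57]
ft_force: [0.7, -0.4, 0.8]
opening: 0.0448
```

>>> apply_moves([
  [0,0,0,0,0.0],
  [0,0,0,0,0.0],
  [0,0,0,0,0.0],
  [0,0,0,0,0.0],
  [0,0,0,0,0.0],
])

```text
time: 40.02
position: [0.6815, 0.2382, 0.0871]
tcp_rot: [3.135, -0.009, 1.57]
ft_force: [-0.2, -0.3, 2.3]
opening: 0.0171
```

>>> apply_moves([
  [0,0,-0.02,0,0.0],
  [0,0,-0.05,0,0.0],
  [0,0,-0.09,0,0.0],
  [0,0,-0.1,0,0.0],
  [0,0,-0.1,0,0.0],
])

```text
time: 40.65
position: [0.681, 0.2375, 0.1879]
tcp_rot: [3.134, -0.01, 1.57]
ft_force: [-0.0, 0.3, -2.0]
opening: 0.0173
```

```bash
python3 g.py .6275,.078,.185,90 .6275,.078,.155,90
```

```text
now [0.681  0.2375 0.1879] 90.0 [-0.   0.3 -2. ] 0.0173 [ 0.14  0.73 -0.94  1.18  0.57  1.48 -0.7 ]
[np.float64(-0.1595), np.float64(-0.0534), np.float64(0.0029)] -0.0 rows 2.7 0.0
[np.float64(-0.1595), np.float64(-0.0534), np.float64(0.0329)] -0.0 rows 2.7 0.0
```

>>> apply_moves([
  [-0.05,-0.017,0,0,0.0],
  [-0.1,-0.034,0,0,0.0],
  [-0.14,-0.05,0,0,0.0],
  [-0.1595,-0.054,0.003,0,0.0],
  [-0.1595,-0.054,0.02,0,0.0],
  [-0.1595,-0.054,0.034,0,0.0],
  [-0.1595,-0.054,0.034,0,0.0],
  [-0.1595,-0.054,0.034,0,0.0],
])

```text
time: 41.65
position: [0.6272, 0.0795, 0.1519]
tcp_rot: [3.134, -0.01, 1.572]
ft_force: [-0.4, -0.8, -0.1]
opening: 0.0172
```

```bash
python3 - <<'E'
import g
g.row(.627,.078,.12,90)
from h import *
r=get_image("side"); c=r["color"][200:330,240:390]; cv2.imwrite("pics/s12.png",cv2.resize(c,None,fx=4,fy=4,interpolation=cv2.INTER_CUBIC))
print((proj(r,[[.627,.078,.062],[.627,.078,.07]])-[240,200])*4)
E
```

```text
now [0.6272 0.0795 0.1519] 90.0 [-0.4 -0.8 -0.1] 0.0172 [ 0.52  0.58 -0.99  1.5   0.49  1.31 -0.52]
[np.float64(-0.0015), np.float64(-0.0002), np.float64(0.0319)] 0.0 rows 0.5 0.0
[[408.12606082 322.43333116]
 [409.44555582 309.5881134 ]]
```

View pics/s12.png

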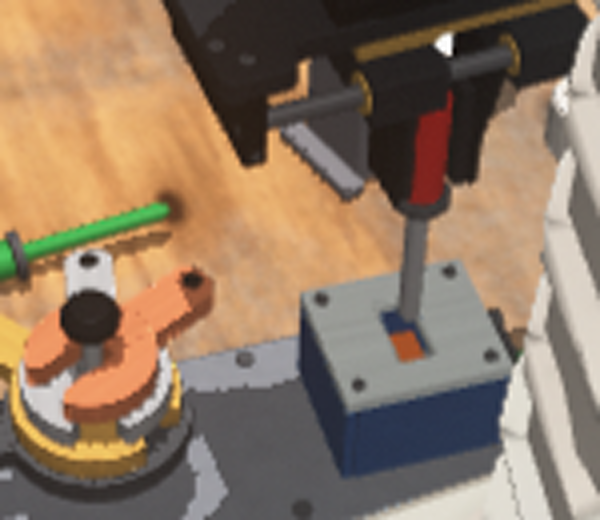

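The tip at (411,318) sits just above the slot, centred near (408,334), so it drops in. I'll go down gently and watch the force.

>>> apply_moves([
  [-0.002,0,0.006,0,0.0],
  [-0.002,0,0.012,0,0.0],
  [-0.002,0,0.02,0,0.0],
  [-0.002,0,0.027,0,0.0],
  [-0.002,0,0.03,0,0.0],
])

```text
time: 42.32
position: [0.6274, 0.0776, 0.1215]
tcp_rot: [3.134, -0.01, 1.571]
ft_force: [0.4, -0.7, 0.2]
opening: 0.0171
```

>>> apply_moves([
  [0,0,0.004,0,0.0],
  [0,0,0.008,0,0.0],
  [0,0,0.012,0,0.0],
  [0,0,0.015,0,0.0],
  [0,0,0.016,0,0.0],
  [0,0,0.016,0,0.0],
])

```text
time: 43.08
position: [0.6279, 0.078, 0.1066]
tcp_rot: [3.133, -0.01, 1.571]
ft_force: [-3.1, 0.0, 8.5]
opening: 0.0172
```

>>> apply_moves([
  [0,0,0.002,0,0.0],
  [0,0,0.004,0,0.0],
  [0,0,0.004,0,0.0],
])

```text
time: 43.45
position: [0.6288, 0.079, 0.1059]
tcp_rot: [3.13, -0.01, 1.572]
ft_force: [-7.3, -1.2, 24.6]
opening: 0.0174
```

There is a firm stop at about 25 N, with the tip at about 0.023, so the tab is fully down. I withdraw and check the flag.

>>> apply_moves([
  [0,0,-0.01,0,0.0],
  [0,0,-0.03,0,0.0],
  [0,0,-0.06,0,0.0],
  [0,0,-0.085,0,0.0],
  [0,0,-0.085,0,0.0],
])

```text
time: 44.08
position: [0.6289, 0.0786, 0.1934]
tcp_rot: [3.127, -0.011, 1.572]
ft_force: [0.7, -0.2, -1.2]
opening: 0.0174
```

```bash
python3 - <<'E'
import g
g.row(.6813,.238,.19,90); g.row(.6813,.238,.165,90)
from h import *
r=get_image("side"); c=r["color"][150:330,230:390]; cv2.imwrite("pics/s13.png",cv2.resize(c,None,fx=3.3,fy=3.3,interpolation=cv2.INTER_CUBIC))
b,gg,rr=[r["color"][...,i].astype(int) for i in range(3)]
m=(rr>120)&(gg<60)&(b<60); v,u=np.nonzero(m&(np.arange(420)[:,None]<300)&(np.arange(560)[None]>280)); print("red",u.min(),u.max(),v.min(),v.max(),len(u))
t=get_image("top")["color"].astype(int); m=(t[...,1]>t[...,2]+40)&(t[...,1]>t[...,0]+40); v,u=np.nonzero(m[:,330:]); print("green flag top",u.min()+330 if len(u) else None,(u.max()+330,v.min(),v.max(),len(u)) if len(u) else None)
import pickle
t=pickle.load(open("im0.pkl","rb"))["top"]["color"].astype(int); m=(t[...,1]>t[...,2]+40)&(t[...,1]>t[...,0]+40); v,u=np.nonzero(m[:,330:]); print("before",(u.min()+330,u.max()+330,v.min(),v.max(),len(u)) if len(u) else None)
E
```

```text
now [0.6289 0.0786 0.1934] 90.0 [ 0.7 -0.2 -1.2] 0.0174 [ 0.53  0.55 -1.01  1.45  0.46  1.38 -0.5 ]
[np.float64(0.1594), np.float64(0.0526), np.float64(0.0034)] 0.0 rows 2.7 0.0
[np.float64(0.1594), np.float64(0.0526), np.float64(0.0284)] 0.0 rows 2.7 0.0
red 347 356 203 230 162
green flag top None None
before (np.int64(377), np.int64(382), np.int64(174), np.int64(175), 7)
```

>>> apply_moves([
  [0.05,0.017,0,0,0.0],
  [0.1,0.034,0,0,0.0],
  [0.14,0.048,0,0,0.0],
  [0.159,0.052,0.003,0,0.0],
  [0.159,0.052,0.015,0,0.0],
  [0.159,0.052,0.026,0,0.0],
  [0.159,0.052,0.026,0,0.0],
  [0.159,0.052,0.026,0,0.0],
])

```text
time: 45.18
position: [0.6802, 0.236, 0.167]
tcp_rot: [3.13, -0.01, 1.57]
ft_force: [0.3, 0.6, -1.0]
opening: 0.0176
```

```bash
python3 - <<'E'
import g
g.row(.681,.2376,.12,90)
from h import *
r=get_image("side"); c=r["color"][150:300,270:420]; cv2.imwrite("pics/s14.png",cv2.resize(c,None,fx=4,fy=4,interpolation=cv2.INTER_CUBIC))
E
```

```text
now [0.6802 0.236  0.167 ] 90.0 [ 0.3  0.6 -1. ] 0.0176 [ 0.15  0.74 -0.94  1.22  0.58  1.44 -0.71]
[np.float64(0.0016), np.float64(0.0008), np.float64(0.047)] -0.0 rows 0.8 0.0
```

View pics/s14.png

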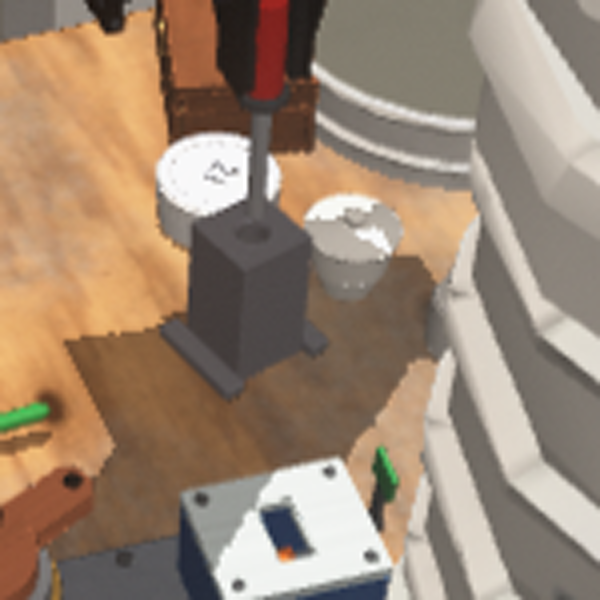

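The green flag is upright at (385,470). The tip at (258,218) is just above the holder hole at (253,232). I lower it with a small correction.

>>> apply_moves([
  [0.0012,0,0.006,0,0.0],
  [0.0012,0,0.012,0,0.0],
  [0.0012,0,0.018,0,0.0],
  [0.0012,0,0.024,0,0.0],
  [0.0012,0,0.024,0,0.0],
])

```text
time: 45.85
position: [0.6803, 0.2377, 0.1426]
tcp_rot: [3.131, -0.01, 1.57]
ft_force: [0.0, -0.8, -0.9]
opening: 0.0171
```

>>> apply_moves([
  [0,0,0.015,0,0.0],
  [0,0,0.03,0,0.0],
  [0,0,0.042,0,0.0],
  [0,0,0.05,0,0.0],
  [0,0,0.054,0,0.0],
  [0,0,0.054,0,0.0],
])

```text
time: 46.6
position: [0.6809, 0.2383, 0.0885]
tcp_rot: [3.131, -0.01, 1.571]
ft_force: [-0.4, 0.2, 0.2]
opening: 0.0174
```

>>> apply_moves([
  [0,0,0.001,0,0.0],
  [0,0,0.002,0,0.0],
  [0,0,0.002,0,0.0],
])

```text
time: 46.98
position: [0.6811, 0.2384, 0.0871]
tcp_rot: [3.13, -0.01, 1.57]
ft_force: [-0.3, -0.5, 1.5]
opening: 0.0174
```

>>> apply_moves([
  [0,0,0,0,0.045],
  [0,0,0,0,0.045],
  [0,0,0,0,0.045],
  [0,0,-0.03,0,0.045],
  [0,0,-0.08,0,0.045],
  [0,0,-0.13,0,0.045],
  [0.04,-0.03,-0.15,0,0.045],
  [0.08,-0.06,-0.15,0,0.045],
  [0.12,-0.09,-0.15,0,0.045],
  [0.15,-0.12,-0.15,0,0.045],
  [0.15,-0.12,-0.15,0,0.045],
])

```text
time: 48.35
position: [0.5557, 0.3907, 0.2377]
tcp_rot: [3.13, -0.011, 1.577]
ft_force: [0.2, -1.1, 0.2]
opening: 0.0448
```

```bash
python3 - <<'E'
import g
from h import *
t=get_image("top"); s=get_image("side")
a=cv2.resize(t["color"][140:300,260:400],(525,600),interpolation=cv2.INTER_CUBIC)
b=cv2.resize(s["color"][170:350,210:382],(275,288),interpolation=cv2.INTER_CUBIC)
o=np.zeros((600,800,3),np.uint8); o[:,:525]=a; o[:288,525:]=b
c=s["color"][225:335,215:315]; o[290:592,525:]=cv2.resize(c,(275,302),interpolation=cv2.INTER_CUBIC)
cv2.imwrite("pics/f.png",o)
E
```

```text
now [0.5557 0.3907 0.2377] 90.4 [ 0.2 -1.1  0.2] 0.0448 [-0.05  0.62 -1.    1.25  0.52  1.51 -0.98]
```

```bash
python3 - <<'E'
from fit import *
import pickle
t=get_image("top"); s=get_image("side"); o=pickle.load(open("im0.pkl","rb"))
def cen(r,f,x0,x1,y0,y1):
    c=r["color"].astype(int); m=f(c[...,0],c[...,1],c[...,2]); v,u=np.nonzero(m); k=(u>x0)&(u<x1)&(v>y0)&(v<y1); return u[k].mean(),v[k].mean(),k.sum(),v[k].min(),v[k].max()
red=lambda b,g,r:(r>120)&(g<70)&(b<70)
gr=lambda b,g,r:(g>r+35)&(g>b+35)
for n,a,b in(("top",o["top"],t),("side",o["side"],s)):
    lim=(270,320,140,185) if n=="top" else (315,350,170,225)
    print(n,"red before/after",cen(a,red,*lim),cen(b,red,*lim))
print("flag side",cen(s,gr,340,390,240,320))
for m,z,ph in (("d",.092,22),("c",.080,74),("b",.068,126),("a",.056,178)):
    p,f=fit(t,m,.4975,.0885,np.radians(ph-180),z); print(m,p.round(1),round(f,2))
E
```

```text
top red before/after (np.float64(294.09090909090907), np.float64(161.0909090909091), np.int64(11), np.int64(157), np.int64(164)) (np.float64(293.8421052631579), np.float64(159.42105263157896), np.int64(19), np.int64(157), np.int64(163))
side red before/after (np.float64(334.29824561403507), np.float64(184.66666666666666), np.int64(57), np.int64(181), np.int64(188)) (np.float64(334.47474747474746), np.float64(189.11111111111111), np.int64(99), np.int64(181), np.int64(206))
flag side (np.float64(366.375), np.float64(265.6875), np.int64(16), np.int64(262), np.int64(270))
d [ 498.6   87.  -156.7] -0.35
c [ 501.2   88.  -103.8] 0.03
b [496.8  87.  -38.7] 0.03
a [417.5 136.3  69.6] -0.35
```

```bash
python3 -c "
from plant import *
print(finish_job())"
```

```text
the job is handed in; nothing more can be done
None
```

I loaded all four masses on the stem, pushed the hidden tab down with the red rod, stood the rod back in its holder and handed the job in at about 49 s. One thing went wrong: the free-standing green look-alike rod toppled onto the copper mass and I had to move it.

**Masses:** They are stacked steel, brass, bright and copper from bottom to top, with slots about 52° apart. I pushed each one in until it met the stem (about 6 N), backed it off about 1 mm, then lowered it and let go. The bright steel mass was knocked aside partway through, so I located it again before picking it up.

**Release tab:** I pushed until it met a hard stop at about 25 N, with the tip roughly 38 mm below the slot mouth. The green flag then showed upright.

**Last checks:**
- **Red rod:** it is back in its holder. In the side image its handle top is at the same height as at the start, and in the top image it is within about 2 pixels.
- **Copper mass:** it measured about 2 mm from the stem axis by the top camera, at the edge of the home tolerance. That camera is itself only good to about 2 mm.
- **Other three masses:** the final position fits for these failed because they are hidden in the stack. Their positions rest on the contact forces and earlier pictures, which showed them in place and flat.
- **Final picture:** I could not view it because I had reached the picture limit, so these last checks were numerical only.

**Green rod:** it fell during my first approach. The gripper did not come near it by my reckoning, but I cannot rule out the arm. Because it blocked the copper mass, I lifted it off and laid it flat next to where it had stood. It is therefore not as it was at the start.

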